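# Clamp the loose T-section in the free holding block

## Robot

A 6-joint arm with a two-finger parallel gripper is mounted at the origin on the work surface. World frame = base frame: x ahead of the robot, y to its left, z up, the work surface at z = 0. Lengths are in m, angles in degrees, forces in N, time in s.
With the tool pointing down it reaches from about 0.3 to 0.75 m from the base axis. Payload 8.5 kg.
Tool frame: the origin (TCP) lies midway between the tips of the shut fingers; the grasp point (between the pads) lies 19 mm behind it; z points along the fingers, y is the line along which they close (so a half turn about z gives the same grasp; the last joint's range is limited). The gripper opens to 85 mm and grips with 20 to 120 N. Pads are 22 mm wide; open, the fingers measure 114 mm over their backs; the gripper's body (76 mm by 85 mm) begins 54 mm behind the grasp point. The pads swing forward as they close: fully open they stand 13 mm farther back than shut.
Start: joints at [-88.367, 21.807, 74.336, -0, 83.858, -12.336], TCP at [0.133, -0.534, 0.231] pointing down, gripper open.
Joint ranges: [-178.18, 178.18], [-50.72, 133.34], [12.68, 142.11], [-81.47, 261.47], [9.98, 163.14], [-165.26, 165.26]. Speed limits (degrees/s): [136.94, 136.94, 180, 180, 180, 180].

## Interface

Orientations are given as a 3x3 rotation matrix whose columns are the frame's x, y, z axes.
In Python, from rig import env gives the robot as it stands. The module is installed in compiled form; this text tells all that it offers.
- The arm moves only by the tool jog_arm, never from a script. Its argument "targets" is a list of rows, each a list of 6 numbers: the shift along the tool's x, y, z in cm, then the turn, a rotation vector about the tool's x, y, z in degrees. A call has 1 to 8 rows; each row is the pose to reach, as a shift and turn from the pose commanded when the call began, along the tool's axes at that moment; what a row does not reach only later rows make up. A row lasts 1/12 s, in which the tool goes at most 41.7 mm and 7.16 degrees, less where a joint would pass 70% of its speed; a pose out of reach is approached as far as the arm can. A call with a gripper value outside its range is refused whole. "hand" is the opening, from 0 (shut) to 1 (fully open), set as the call begins (left out, the last holds). The fingers move at their own pace and stop on an object; "newtons" is the grip in N (left out, the last holds). Time passes only in rows, so rows that repeat a pose let the fingers close. It gives the time, the measured TCP pose, the force, the opening and the grip force at its end, in the units of the state.
- env.observe(): the state, without advancing time (a new reading comes with each control period).
- env.get_image(name): name is "side" or "top"; returns a dict with "frame" (420x560x3 uint8, red, green, blue), "depth" (420x560 float32, m along the optical axis (not along the pixel's ray), 0 where there is no reading), "fovy" (degrees; the focal length in pixels is half the picture's height over the tangent of half this angle, whatever the lens; pixels are square), "cx", "cy" (the principal point, pixels), "cam_to_world" (4x4, takes a point from camera to world coordinates). Camera axes: x right, y down, z forward; pixel columns grow to the right and rows downward; lengths in m; the calibration is good to about 2 mm. A picture is of the moment at which its call begins.
- env.close_job(): hands the job in; it is judged then, once.
Trained networks look in the newest picture that a camera, given by its name, has taken for a name from the list of things; names that differ only in an ending like _2 or _b are one class to them, and where a whole thing is asked for, a point or a joint stands for the part that bears it (a point fixed in the world has none). Each returns a list of dicts, best first, with "score" (0 to 1); they miss things now and then, are a little off and sometimes report something else, mostly with a low value. They report only what shows in the picture. A call takes as long as a camera call. They do not tell look-alikes from the thing itself.
- env.regions_of(camera, target): "pixels" (420x560 bool, what is visible of it) and "point" ([row, column] in pixels, amid what is visible of it).
The state is a dict: "time_s": time; "q": joint angles; "qvel": joint speeds; "joint_efforts": joint torques, N m; "position": TCP position; "tool_rot": TCP orientation; "ft_force": force on the tool from outside, world axes, zero at the start; "wrist_torque": the same for the moment, N m; "grip_width": finger opening in m; "gripper_force": force on a finger pad.
Only numpy, scipy, OpenCV 4.12 (cv2) and the standard library are available. Lean on these libraries where they do the work, as an engineer would, in place of code of your own. Each camera call takes 0.05 s, during which the arm holds its last target. There are 200 camera calls.

## Task

Two identical clamp blocks stand on the bench: one already holds a piece of glass-fibre T-section, the other is empty. Swing the empty block's bail lever well back past upright, lay the loose T-section flat in its recess, upright web running lengthways from hinge to handle, then swing the lever fully shut over it and let go. Leave the loaded clamp shut and as it is, and do not disturb the other things on the bench.

Things in the scene. Friction and masses are not known exactly. Their poses are not given: they have to be found in the camera images.
- clamp_a: EMPTY clamp block, fixed, aluminium, x -54 to +102, y +/-50, z 0 to 30 mm. Origin: on the bench under the recess centre; x from handle end (-x) to hinge end (+x), z up. Recess on top: 88 (x) x 78 (y) mm, floor at z = 30 mm, framed by a rim 5 mm high, 6 mm wide. Hinge ears at x = +80, y = +/-44.5 mm rise to z = 56 mm.
- bail_a (a joint): Bail lever of the empty block, rad: 0 = shut (arms level over the recess), 1.57 = arms upright, 1.95 = fully open, leaning back; stays where left (2 to 4 N at the bar moves it). Hinge: level, along the block's y, at the block's x = +80, z = 40.5 mm.
- bail_a_bar (a point): Middle of the lever's cross bar on the empty block: round, 14 mm thick, 76 mm long, parallel to the hinge, 180 mm from it, joining the ends of two 8 x 8 mm arms (52 mm clear between them). Shut, it lies at the block's x = -100, z = 40.5 mm, 39 mm clear of the block's front face, nothing under it. Turns with the lever.
- tee: The LOOSE T-section offcut, cream glass-fibre, about 0.12 kg, lying on its flange on the bench, web up: flange 80 (x) x 70 (y) x 6 mm, web 80 (x) x 10 (y) mm rising to z = 40 mm. Origin: centre of the flange's underside; x along the web. Same either way round. Clamped, the lever's arms lie on the flange either side of the web.
- clamp_b: The LOADED clamp block, the same as the empty one, fixed; leave it alone. Origin and axes likewise.
- bail_b (a joint): Bail lever of the loaded block, rad: 0 = shut (arms level over the recess), 1.57 = arms upright, 1.95 = fully open, leaning back; stays where left (2 to 4 N at the bar moves it). Hinge: level, along the block's y, at the block's x = +80, z = 40.5 mm. Shut; leave it.
- tee_b: A T-section like the loose one, held in the loaded block; leave it. Origin: centre of the flange's underside.
- angle: Bystander: loose cream L-section offcut, 70 (x) x 50 (y) mm, 6 mm thick, one leg upright at y = -22 mm to z = 50 mm. Origin: centre of its underside.
- tube: Bystander: loose cream square-tube offcut, 64 (x) x 40 x 40 mm, lying. Origin: centre of its underside.
- can: Bystander: can, 90 mm across, 115 mm high. Origin: centre of its underside.
- roller: Bystander: laminating roller lying at the left side, about 200 mm long along its x, 26 mm high. Origin: on the bench near its middle.
- brush: Bystander: brush lying at the right side, along its x. Origin: on its underside near the middle.
- cup: Bystander: open white cup, 72 mm across, 85 mm high, at the left side. Origin: centre of its underside.
- hardener: Bystander: white bottle, 56 mm across, 120 mm high, between the arm and the T-section. Origin: centre of its underside.
Not all that is in view belongs to the job. What is shaped like the tee but green or purple is not meant.

How it is judged:
By the outcome, as a careful person would: the job done as asked, in the order asked, and still so for the second after the job is handed in, with the robot touching nothing.
It also fails if it takes over 64 s, if anything falls off the work surface, if the arm or the gripper's body presses on something with over 40 N, if the wrist force passes 120 N, or if a joint passes its speed limit or range.

## Working session

There is one attempt and no reset: what is moved stays moved. The work goes in short steps, Python scripts to look and compute and a tool call to move; the robot and the scene stay as the last step left them, time stands still between calls to the robot, and variables do not carry over. Pictures are saved under pics/ and viewed, at most 10 in all, crops included, and the job is handed in when it is done.

Besides the shell and the picture viewer there is one more tool, called after ">>>" in YAML: its name, and indented under it one key for each argument. jog_arm: Moves the arm, as the interface text tells. Its arguments: {"type":"object","properties":{"targets":{"type":"array","items":{"type":"array","items":{"type":"number"}}},"hand":{"type":"number"},"newtons":{"type":"number"}},"required":["targets"]}

```bash
mkdir -p pics; cat > h.py <<'E'
import numpy as np,cv2
from rig import env
def grab(n):
    return env.get_image(n)
def world(im):
    H,W=im['depth'].shape;f=H/2/np.tan(np.radians(im['fovy'])/2)
    v,u=np.mgrid[:H,:W];d=im['depth']
    p=np.stack([(u-im['cx'])/f*d,(v-im['cy'])/f*d,d,np.ones_like(d)],-1)@np.array(im['cam_to_world']).T
    p=p[...,:3];p[d==0]=np.nan
    return p
E
python3 - <<'E'
from h import *
ims={n:grab(n) for n in('top','side')}
cv2.imwrite('pics/top0.png',ims['top']['frame'][...,::-1]);cv2.imwrite('pics/side0.png',ims['side']['frame'][...,::-1])
for n in ims:
    P=world(ims[n]);print(n,np.round(ims[n]['cam_to_world'],3).tolist(),ims[n]['fovy'])
    for t in('clamp_a','bail_a','tee','hardener','can','angle','tube','cup','roller','brush'):
        for r in env.regions_of(n,t)[:4]:
            m=r['pixels'];q=P[m];q=q[~np.isnan(q[:,0])]
            if len(q)==0: continue
            print(t,round(r['score'],2),np.round(r['point']),m.sum(),'med',np.round(np.median(q,0),3),'p2',np.round(np.percentile(q,3,axis=0),3),'p98',np.round(np.percentile(q,97,axis=0),3))
s=env.observe();print(s['position'],s['tool_rot'],s['ft_force'],s['time_s'])
E
```

```text
top [[0.023, -0.991, 0.135, 0.342], [-1.0, -0.022, 0.004, -0.001], [-0.001, -0.135, -0.991, 1.531], [0.0, 0.0, 0.0, 1.0]] 42.27083439372277
clamp_a 0.76 [230. 372.] 2352 med [ 0.503 -0.257  0.033] p2 [ 0.391 -0.304  0.012] p98 [ 0.586 -0.21   0.066]
clamp_a 0.69 [202. 196.] 1732 med [0.544 0.231 0.034] p2 [0.421 0.185 0.017] p98 [0.616 0.283 0.051]
bail_a 0.76 [218. 187.] 444 med [0.508 0.236 0.044] p2 [0.418 0.2   0.034] p98 [0.594 0.276 0.051]
bail_a 0.61 [249. 387.] 415 med [ 0.447 -0.27   0.057] p2 [ 0.386 -0.292  0.045] p98 [ 0.557 -0.225  0.07 ]
tee 0.66 [220. 195.] 530 med [0.52  0.234 0.037] p2 [0.482 0.215 0.03 ] p98 [0.558 0.262 0.073]
tee 0.59 [296. 193.] 737 med [0.31  0.242 0.006] p2 [ 0.271  0.208 -0.001] p98 [0.348 0.282 0.041]
tee 0.38 [249. 390.] 430 med [ 0.446 -0.263  0.056] p2 [ 0.386 -0.292  0.042] p98 [ 0.565 -0.226  0.071]
tee 0.15 [205. 199.] 1760 med [0.548 0.231 0.034] p2 [0.421 0.184 0.008] p98 [0.618 0.284 0.051]
hardener 0.71 [277. 288.] 341 med [ 0.368 -0.014  0.088] p2 [ 0.345 -0.039  0.07 ] p98 [0.393 0.009 0.123]
hardener 0.39 [226. 187.] 605 med [0.4
[... 1967 characters left out ...]
4 -0.016  0.009] p2 [ 0.447 -0.044  0.004] p98 [0.512 0.022 0.05 ]
tube 0.59 [219. 257.] 355 med [0.582 0.055 0.038] p2 [0.564 0.022 0.005] p98 [0.616 0.082 0.044]
cup 0.71 [328. 199.] 1078 med [0.371 0.435 0.055] p2 [0.331 0.406 0.006] p98 [0.397 0.468 0.087]
roller 0.82 [306. 138.] 720 med [0.549 0.51  0.022] p2 [0.454 0.461 0.002] p98 [0.634 0.53  0.028]
brush 0.64 [159. 357.] 272 med [ 0.604 -0.479  0.018] p2 [ 0.52  -0.517  0.002] p98 [ 0.67  -0.463  0.023]
[ 0.13276593 -0.53371839  0.23130686] [[ 9.70428830e-01  2.41387418e-01  1.37901728e-05]
 [ 2.41387417e-01 -9.70428830e-01  2.41749680e-05]
 [ 1.92179144e-05 -2.01313117e-05 -1.00000000e+00]] [ 0.47124105 -0.7164181   0.07616747] 1.1
```

View pics/top0.png

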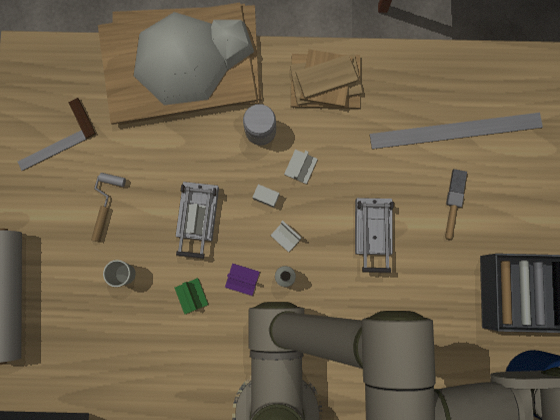

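View pics/side0.png

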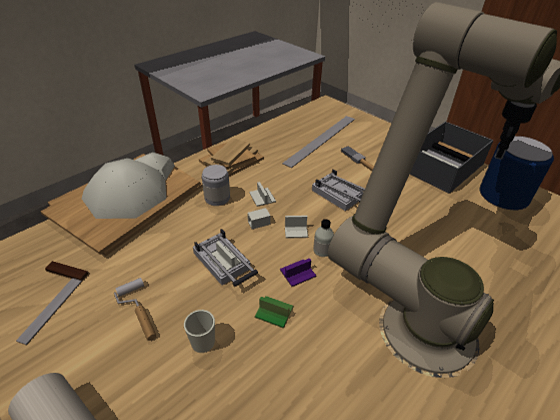

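The top view shows the empty clamp at px (375,230) with its bar at (375,270). The loose cream tee is at (301,166), the angle at (287,236) and the tube at (266,195). The side view agrees: tee at (262,193), clamp_a at (338,190). Next I'll fit poses precisely.

```bash
python3 - <<'E'
from h import *
ims={n:grab(n) for n in('top','side')}
C={}
for n in ims:
    P=world(ims[n]).reshape(-1,3);C[n]=P[~np.isnan(P[:,0])]
def rect(q): 
    (c,s,a)=cv2.minAreaRect((q[:,:2]*1000).astype(np.float32)); return np.round(c,1),np.round(s,1),round(a,1)
def pca(q):
    m=q[:,:2].mean(0);u,s,v=np.linalg.svd(q[:,:2]-m,full_matrices=False);d=v[0]*np.sign(v[0][0]);return np.round(m,4),round(np.degrees(np.arctan2(d[1],d[0])),1),np.round(np.median(q[:,2]),4)
for n,P in C.items():
    t=P[(abs(P[:,0]-.683)<.075)&(abs(P[:,1]+.045)<.065)]
    w=t[(t[:,2]>.033)&(t[:,2]<.05)];f=t[(t[:,2]>.0035)&(t[:,2]<.05)]
    print(n,'web',len(w),pca(w),rect(w),'flange',rect(f),np.median(f[f[:,2]<.015,2]))
    c=P[(P[:,0]>.36)&(P[:,0]<.64)&(P[:,1]>-.33)&(P[:,1]<-.18)]
    b=c[(c[:,2]>.02)]
    print(' block',rect(c[(c[:,2]>.024)&(c[:,2]<.038)&(c[:,0]>.43)]))
    bar=b[b[:,0]<.405]; print(' bar',len(bar),pca(bar) if len(bar)>5 else 0,np.round(np.percentile(bar,[2,50,98],axis=0),4).tolist() if len(bar) else 0)
    for x in np.arange(.42,.60,.02):
        s=c[abs(c[:,0]-x)<.01]; h=s[s[:,2]>.04]
        print('  x',round(x,2),len(h),np.round(np.percentile(h[:,2],[10,50,95]),3) if len(h) else '',np.round([np.median(h[h[:,1]<-.26,1]),np.median(h[h[:,1]>-.26,1])],3) if len(h)>3 else '')
I=ims['top'];f=I['frame']
a=cv2.resize(f[130:290,270:430],(600,600),interpolation=cv2.INTER_CUBIC)
cv2.imwrite('pics/crop1.png',a[...,::-1])
E
```

```text
top web 103 (array([ 0.6825, -0.0528]), np.float64(-22.5), np.float64(0.0391)) (array([682.9, -53.2]), array([10. , 80.1]), 67.9) flange (array([682.8, -44.5]), array([128.7, 149.4]), 89.6) 0.005938219025669378
 block (array([ 514.1, -258.3]), array([ 99. , 156.2]), 89.6)
 bar 161 (array([ 0.3922, -0.258 ]), np.float64(-89.5), np.float64(0.0653)) [[0.3852, -0.2957, 0.0578], [0.3915, -0.2578, 0.0653], [0.4039, -0.2221, 0.0739]]
  x 0.42 52 [0.055 0.06  0.066] [-0.289 -0.229]
  x 0.44 61 [0.051 0.058 0.063] [-0.288 -0.229]
  x 0.46 58 [0.051 0.056 0.062] [-0.29  -0.228]
  x 0.48 46 [0.051 0.054 0.059] [-0.288 -0.228]
  x 0.5 43 [0.048 0.052 0.055] [-0.289 -0.228]
  x 0.52 43 [0.044 0.049 0.055] [-0.289 -0.229]
  x 0.54 46 [0.044 0.048 0.052] [-0.289 -0.229]
  x 0.56 96 [0.041 0.047 0.059] [-0.29  -0.229]
  x 0.58 66 [0.042 0.046 0.059] [-0.291 -0.229]
side web 58 (array([ 0.6772, -0.0456]), np.float64(-22.6), np.float64(0.0407)) (array([682.1, -47.8]), array([11. , 85.9]), 68.0) flange (array([685.3, -45.3]), array([142.7, 127.8]), 0.4) 0.006149168031135188
 block (array([ 512.2, -249.4]), array([159.1, 103. ]), 3.4)
 bar 8 (array([ 0.3999, -0.2234]), np.float64(-51.4), np.float64(0.0635)) [[0.3947, -0.23, 0.0569], [0.4013, -0.2239, 0.0635], [0.4044, -0.2174, 0.0671]]
  x 0.42 25 [0.056 0.061 0.064] [-0.282 -0.224]
  x 0.44 33 [0.054 0.058 0.063] [-0.283 -0.223]
  x 0.46 28 [0.051 0.056 0.061] [-0.284 -0.223]
  x 0.48 32 [0.05  0.054 0.057] [-0.284 -0.222]
  x 0.5 29 [0.046 0.052 0.056] [-0.284 -0.223]
  x 0.52 33 [0.046 0.049 0.053] [-0.283 -0.224]
  x 0.54 27 [0.042 0.048 0.052] [-0.283 -0.223]
  x 0.56 74 [0.042 0.047 0.055] [-0.288 -0.223]
  x 0.58 31 [0.042 0.047 0.058] [-0.292 -0.21 ]
```

View pics/crop1.png

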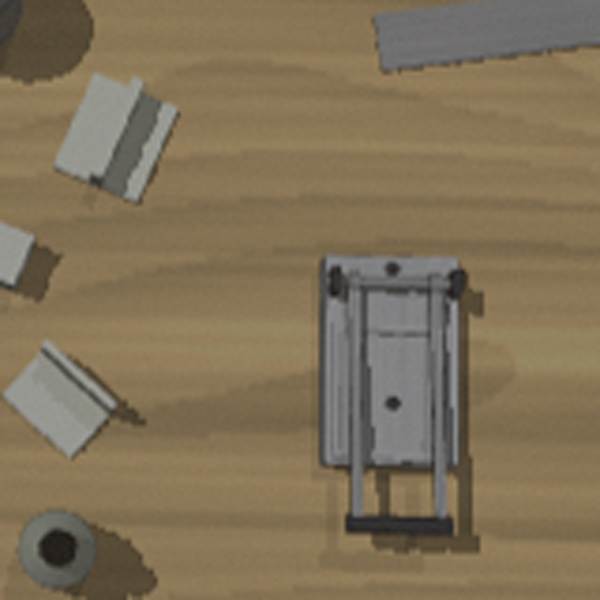

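The crop shows clamp_a lined up with world x and the tee with its web at about -22.5°. From that I take:
- **Clamp origin:** (0.490, -0.258)
- **Bar:** about (0.3915, -0.258, 0.0645), so the lever is about 0.13 rad open
- **Tee:** (0.683, -0.052)

I'll start by moving above the bar.

>>> jog_arm:
  targets:
    - [31.8, -20.5, 3, 0, 0, -76]
    - [31.8, -20.5, 3, 0, 0, -76]
    - [31.8, -20.5, 3, 0, 0, -76]
    - [31.8, -20.5, 3, 0, 0, -76]
    - [31.8, -20.5, 3, 0, 0, -76]
    - [31.8, -20.5, 3, 0, 0, -76]
    - [31.8, -20.5, 3, 0, 0, -76]
    - [31.8, -20.5, 3, 0, 0, -76]
  hand: 0.4

```text
time_s: 1.87
position: [0.3613, -0.2899, 0.2051]
tool_rot: [[0.316, 0.949, 0.0], [0.949, -0.316, -0.0], [-0.0, 0.0, -1.0]]
ft_force: [1.1, -1.7, 0.7]
grip_width: 0.034
gripper_force: 0.0
```

>>> jog_arm:
  targets:
    - [4.0, 1.9, 4, 0, 0, -18.4]
    - [4.0, 1.9, 4, 0, 0, -18.4]
    - [4.0, 1.9, 4, 0, 0, -18.4]
    - [4.0, 1.9, 4, 0, 0, -18.4]
    - [4.0, 1.9, 4, 0, 0, -18.4]

```text
time_s: 2.28
position: [0.3913, -0.26, 0.1652]
tool_rot: [[0.008, 1.0, 0.0], [1.0, -0.008, -0.0], [-0.0, 0.0, -1.0]]
ft_force: [0.9, 0.2, 0.2]
grip_width: 0.0344
gripper_force: 0.0
```

```bash
python3 - <<'E'
from h import *
s=env.observe();print(s['position'],np.round(s['tool_rot'],4).tolist(),s['q'])
E
```

```text
[ 0.3913087  -0.25996688  0.16519731] [[0.008, 1.0, 0.0003], [1.0, -0.008, -0.0004], [-0.0004, 0.0003, -1.0]] [-4.80786330e+01  1.75861712e+01  9.29276635e+01 -6.74478718e-03
  6.94573942e+01 -4.76162148e+01]
```

>>> jog_arm:
  targets:
    - [0.2, 0, 4, 0, 0, -0.5]
    - [0.2, 0, 8, 0, 0, -0.5]
    - [0.2, 0, 10, 0, 0, -0.5]
    - [0.2, 0, 12, 0, 0, -0.5]
    - [0.2, 0, 12, 0, 0, -0.5]
    - [0.2, 0, 12, 0, 0, -0.5]

```text
time_s: 2.78
position: [0.391, -0.2584, 0.0452]
tool_rot: [[-0.0, 1.0, -0.0], [1.0, 0.0, 0.0], [0.0, -0.0, -1.0]]
ft_force: [-0.8, 0.1, -0.0]
grip_width: 0.0343
gripper_force: 0.0
```

>>> jog_arm:
  targets:
    - [0, 0, 0, 0, 0, 0]
    - [0, 0, 0, 0, 0, 0]
    - [0, 0, 0, 0, 0, 0]
    - [0, 0, 0, 0, 0, 0]
    - [0, 0, 0, 0, 0, 0]
  hand: 0
  newtons: 45

```text
time_s: 3.2
position: [0.3911, -0.2586, 0.0463]
tool_rot: [[-0.003, 1.0, 0.001], [1.0, 0.003, -0.002], [-0.002, 0.001, -1.0]]
ft_force: [-5.1, -2.5, 0.9]
grip_width: 0.0125
gripper_force: 43.9
```

>>> jog_arm:
  targets:
    - [0, 0.36, -1.86, 0, 0, 0]
    - [0, 0.87, -3.58, 0, 0, 0]
    - [0, 1.56, -5.25, 0, 0, 0]
    - [0, 2.4, -6.83, 0, 0, 0]
    - [0, 3.4, -8.33, 0, 0, 0]
    - [0, 4.55, -9.72, 0, 0, 0]
    - [0, 5.83, -10.98, 0, 0, 0]
    - [0, 7.22, -12.11, 0, 0, 0]

```text
time_s: 3.87
position: [0.458, -0.2587, 0.1708]
tool_rot: [[-0.002, 1.0, -0.011], [1.0, 0.002, -0.005], [-0.005, -0.011, -1.0]]
ft_force: [-35.1, -0.7, 38.4]
grip_width: 0.0125
gripper_force: 46.5
```

>>> jog_arm:
  targets:
    - [0, 0, -0.3, 0, 0, 0]
    - [0, -0.2, -0.4, 0, 0, 0]
    - [0, -0.2, -0.4, 0, 0, 0]
  newtons: 20

```text
time_s: 4.12
position: [0.4605, -0.2588, 0.1732]
tool_rot: [[-0.002, 1.0, 0.001], [1.0, 0.002, -0.005], [-0.005, 0.001, -1.0]]
ft_force: [-10.6, -3.6, 11.5]
grip_width: 0.0123
gripper_force: 43.5
```

```bash
python3 - <<'E'
from h import *
im=grab('side');P=world(im)
m=(P[...,0]>.4)&(P[...,0]<.56)&(P[...,1]>-.31)&(P[...,1]<-.2)&(P[...,2]>.06)&(P[...,2]<.2)
r,c=np.nonzero(m);print(r.min(),r.max(),c.min(),c.max())
cv2.imwrite('pics/s1.png',cv2.resize(im['frame'][80:240,260:420],(600,600),interpolation=cv2.INTER_CUBIC)[...,::-1])
im=grab('top');P=world(im).reshape(-1,3)
m=(P[:,0]>.4)&(P[:,0]<.57)&(abs(P[:,1]+.258)<.045)&(P[:,2]>.05)&(P[:,2]<.2);q=P[m]
for x in np.arange(.41,.57,.01):
    s=q[abs(q[:,0]-x)<.005]
    if len(s): print(round(x,2),len(s),np.round(np.percentile(s[:,2],[10,50,90]),3),np.round([s[:,1].min(),s[:,1].max()],3))
E
```

```text
176 180 323 327
0.44 3 [0.184 0.184 0.191] [-0.254 -0.253]
0.45 8 [0.18  0.181 0.191] [-0.249 -0.235]
0.46 25 [0.186 0.19  0.192] [-0.245 -0.228]
0.47 4 [0.186 0.188 0.189] [-0.242 -0.235]
0.5 9 [0.133 0.137 0.14 ] [-0.231 -0.225]
0.51 12 [0.118 0.124 0.128] [-0.233 -0.225]
0.52 11 [0.106 0.114 0.123] [-0.233 -0.225]
0.53 11 [0.087 0.1   0.104] [-0.232 -0.226]
0.54 11 [0.079 0.087 0.092] [-0.233 -0.225]
0.55 11 [0.069 0.074 0.08 ] [-0.233 -0.225]
0.56 16 [0.053 0.056 0.066] [-0.233 -0.213]
```

View pics/s1.png

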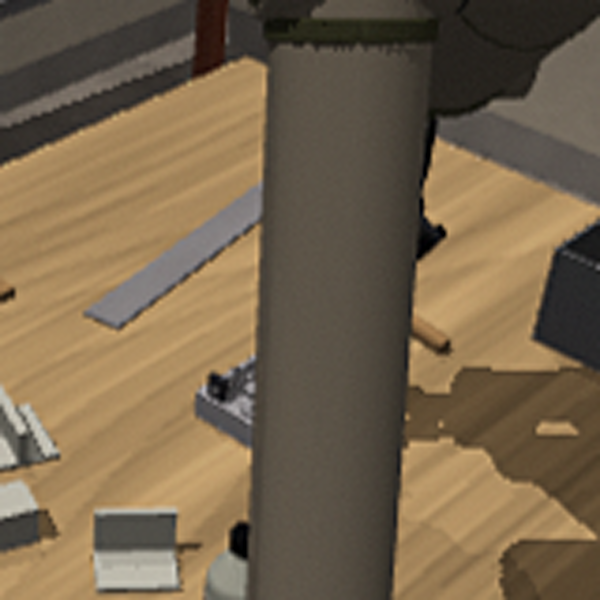

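The arm blocks the side view. In the top depth the lever arms stand at about 0.90 rad, and the bar has slid toward the fingertips. I'll loosen to a cage, drop deeper and push on from there.

>>> jog_arm:
  targets:
    - [0, 0, 0, 0, 0, 0]
    - [0, 0, 0, 0, 0, 0]
    - [0, -0.3, 0.7, 0, 0, 0]
    - [0, -0.3, 1.4, 0, 0, 0]
    - [0, -0.3, 1.4, 0, 0, 0]
  hand: 0.25

```text
time_s: 4.63
position: [0.4577, -0.257, 0.1544]
tool_rot: [[-0.003, 1.0, -0.002], [1.0, 0.003, 0.002], [0.002, -0.002, -1.0]]
ft_force: [-0.4, 0.7, -0.6]
grip_width: 0.0214
gripper_force: 0.0
```

>>> jog_arm:
  targets:
    - [0, 1.46, -1.05, 0, 0, 0]
    - [0, 3.03, -1.94, 0, 0, 0]
    - [0, 4.67, -2.68, 0, 0, 0]
    - [0, 6.38, -3.24, 0, 0, 0]
    - [0, 8.13, -3.64, 0, 0, 0]
    - [0, 9.92, -3.85, 0, 0, 0]
    - [0, 11.72, -3.89, 0, 0, 0]
    - [0, 13.5, -3.75, 0, 0, 0]

```text
time_s: 5.3
position: [0.5941, -0.2572, 0.1937]
tool_rot: [[-0.003, 1.0, -0.0], [1.0, 0.003, -0.0], [-0.0, -0.0, -1.0]]
ft_force: [-1.3, -0.2, 1.1]
grip_width: 0.0215
gripper_force: 0.7
```

>>> jog_arm:
  targets:
    - [0, 1.4, 0.2, 0, 0, 0]
    - [0, 2.6, 0.5, 0, 0, 0]
    - [0, 3.6, 0.8, 0, 0, 0]
    - [0, 3.6, 0.8, 0, 0, 0]
    - [0, 3.6, 0.8, 0, 0, 0]

```text
time_s: 5.72
position: [0.6293, -0.2569, 0.1847]
tool_rot: [[-0.003, 1.0, -0.001], [1.0, 0.003, 0.001], [0.001, -0.001, -1.0]]
ft_force: [-0.5, 0.1, 0.1]
grip_width: 0.0214
gripper_force: 0.0
```

>>> jog_arm:
  targets:
    - [0, -0.2, 0, 0, 0, 0]
    - [0, -0.3, -3, 0, 0, 0]
    - [0, -0.3, -6, 0, 0, 0]
    - [0, -0.3, -6, 0, 0, 0]

```text
time_s: 6.05
position: [0.627, -0.258, 0.2526]
tool_rot: [[-0.002, 1.0, 0.009], [1.0, 0.003, -0.006], [-0.006, 0.009, -1.0]]
ft_force: [0.7, -0.2, 0.2]
grip_width: 0.0215
gripper_force: 0.0
```

```bash
python3 - <<'E'
from h import *
im=grab('top');P=world(im).reshape(-1,3)
cv2.imwrite('pics/t2.png',cv2.resize(im['frame'][110:290,250:430],(600,600),interpolation=cv2.INTER_CUBIC)[...,::-1])
im=grab('side');P=world(im).reshape(-1,3)
m=(P[:,0]>.54)&(P[:,0]<.67)&(abs(P[:,1]+.258)<.045)&(P[:,2]>.05)&(P[:,2]<.225);q=P[m]
for z in np.arange(.06,.225,.01):
    s=q[abs(q[:,2]-z)<.005]
    if len(s): print(round(z,2),len(s),np.round(np.percentile(s[:,0],[10,50,90]),3),np.round([s[:,1].min(),s[:,1].max()],3))
E
```

```text
0.21 2 [0.629 0.63  0.631] [-0.219 -0.216]
0.22 1 [0.63 0.63 0.63] [-0.216 -0.216]
```

View pics/t2.png

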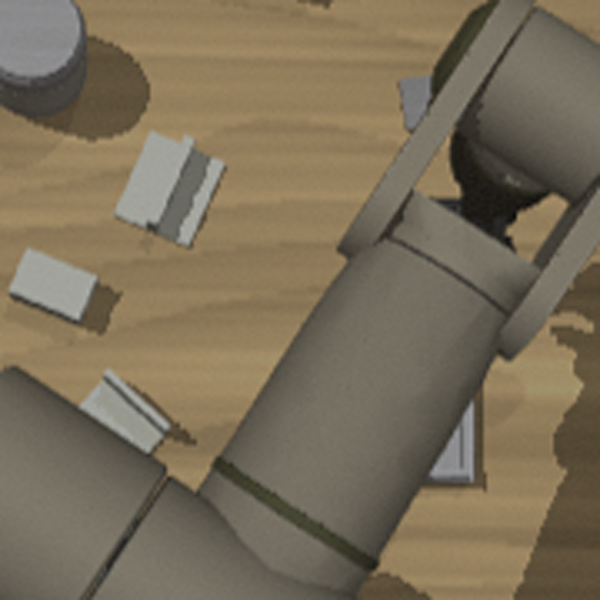

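The side depth puts the bar at x≈0.63, z≈0.21, so the lever is about 1.9 rad open. The top view shows the tee undisturbed. On to the tee.

>>> jog_arm:
  targets:
    - [3, 0.8, 0, 0, 0, -7]
    - [7, 2, 0, 0, 0, -14]
    - [11, 3, 0, 0, 0, -21]
    - [14, 4, 0, 0, 0, -28]
    - [17, 4.8, 0, 0, 0, -35]
    - [19, 5.3, 0, 0, 0, -42]
    - [20.6, 5.56, 2, 0, 0, -49]
    - [20.6, 5.56, 4, 0, 0, -56]
  hand: 0.45

```text
time_s: 6.82
position: [0.6813, -0.0476, 0.2049]
tool_rot: [[-0.836, 0.549, 0.001], [0.549, 0.836, 0.001], [-0.0, 0.001, -1.0]]
ft_force: [0.9, -0.8, -0.9]
grip_width: 0.0383
gripper_force: 0.0
```

>>> jog_arm:
  targets:
    - [0, 0, 2, 0, 0, -7]
    - [0, 0, 5, 0, 0, -11.4]
    - [0, 0, 8, 0, 0, -11.4]
    - [0, 0, 8, 0, 0, -11.4]
    - [0, 0, 8, 0, 0, -11.4]

```text
time_s: 7.23
position: [0.6803, -0.0509, 0.1241]
tool_rot: [[-0.924, 0.382, -0.004], [0.382, 0.924, 0.001], [0.004, -0.001, -1.0]]
ft_force: [-0.1, 0.2, 0.4]
grip_width: 0.0385
gripper_force: 0.0
```

```bash
python3 - <<'E'
from h import *
s=env.observe();R=np.array(s['tool_rot']);p=np.array(s['position']);print(p,np.degrees(np.arctan2(R[1,0],R[0,0])))
print('to tee in tool',R.T@(np.array([.6826,-.0522,.0125])-p)*100)
E
```

```text
[ 0.68031876 -0.05091843  0.12413998] 157.5232808400576
to tee in tool [-0.30796297 -0.02409776 11.16279053]
```

>>> jog_arm:
  targets:
    - [-0.3, 0, 3.5, 0, 0, 0]
    - [-0.3, 0, 7, 0, 0, 0]
    - [-0.3, 0, 9.5, 0, 0, 0]
    - [-0.3, 0, 11, 0, 0, 0]
    - [-0.3, 0, 11, 0, 0, 0]
    - [-0.3, 0, 11, 0, 0, 0]

```text
time_s: 7.73
position: [0.685, -0.0524, 0.0173]
tool_rot: [[-0.924, 0.382, 0.002], [0.382, 0.924, -0.0], [-0.002, 0.0, -1.0]]
ft_force: [-0.3, -0.4, 0.6]
grip_width: 0.0387
gripper_force: 0.0
```

>>> jog_arm:
  targets:
    - [0, 0, 0, 0, 0, 0]
    - [0, 0, 0, 0, 0, 0]
    - [0, 0, 0, 0, 0, 0]
    - [0, 0, 0, 0, 0, 0]
    - [0, 0, 0, 0, 0, 0]
    - [0, 0, 0, 0, 0, 0]
  hand: 0
  newtons: 50

```text
time_s: 8.23
position: [0.6852, -0.0524, 0.018]
tool_rot: [[-0.924, 0.382, 0.004], [0.382, 0.924, -0.001], [-0.004, 0.0, -1.0]]
ft_force: [-0.5, -0.7, 6.2]
grip_width: 0.0085
gripper_force: 51.2
```

>>> jog_arm:
  targets:
    - [0, 0, -2, 0, 0, 0]
    - [0, 0, -5, 0, 0, 0]
    - [0, 0, -9, 0, 0, 0]
    - [0, 0, -12, 0, 0, 0]
    - [0, 0, -15, 0, 0, 0]
    - [0, 0, -15, 0, 0, 0]
    - [0, 0, -15, 0, 0, 0]

```text
time_s: 8.82
position: [0.6847, -0.0522, 0.1682]
tool_rot: [[-0.924, 0.382, 0.004], [0.382, 0.924, -0.001], [-0.005, 0.001, -1.0]]
ft_force: [0.3, 0.8, -2.3]
grip_width: 0.0087
gripper_force: 50.1
```

>>> jog_arm:
  targets:
    - [2.2, -0.9, 0, 0, 0, -4]
    - [5.2, -2.1, 0, 0, 0, -9]
    - [8.5, -3.5, 0, 0, 0, -14]
    - [12, -5, 0, 0, 0, -19]
    - [15, -6.2, 0, 0, 0, -22.5]
    - [17.3, -7.1, 0, 0, 0, -22.5]
    - [17.8, -7.3, 0, 0, 0, -22.5]
    - [17.8, -7.3, 0, 0, 0, -22.5]

```text
time_s: 9.48
position: [0.4903, -0.0514, 0.1652]
tool_rot: [[-1.0, -0.0, -0.002], [-0.0, 1.0, 0.001], [0.002, 0.001, -1.0]]
ft_force: [0.7, -1.1, -0.9]
grip_width: 0.0091
gripper_force: 50.0
```

>>> jog_arm:
  targets:
    - [0, -2, 0, 0, 0, 0]
    - [0, -5, 0, 0, 0, 0]
    - [0, -8.5, 0, 0, 0, 0]
    - [0, -12, 0, 0, 0, 0]
    - [0, -15.5, 0, 0, 0, 0]
    - [0, -18.5, 0, 0, 0, 0]
    - [0, -20.6, 0, 0, 0, 0]
    - [0, -20.6, 0, 0, 0, 0]

```text
time_s: 10.15
position: [0.4927, -0.262, 0.1644]
tool_rot: [[-1.0, 0.003, -0.0], [0.003, 1.0, -0.001], [0.0, -0.001, -1.0]]
ft_force: [0.1, 0.1, -2.2]
grip_width: 0.0086
gripper_force: 50.0
```

>>> jog_arm:
  targets:
    - [0, 0, 3, 0, 0, 0]
    - [0, 0, 6, 0, 0, 0]
    - [0, 0, 8, 0, 0, 0]
    - [0, 0, 8, 0, 0, 0]
    - [0, 0, 8, 0, 0, 0]

```text
time_s: 10.57
position: [0.4924, -0.2573, 0.0849]
tool_rot: [[-1.0, -0.002, -0.001], [-0.002, 1.0, 0.001], [0.001, 0.001, -1.0]]
ft_force: [0.8, 0.5, -1.6]
grip_width: 0.009
gripper_force: 49.9
```

```bash
python3 - <<'E'
from h import *
s=env.observe();R=np.array(s['tool_rot']);p=np.array(s['position']);print(p,np.degrees(np.arctan2(R[1,0],R[0,0])))
im=grab('top');side=grab('side')
a=cv2.resize(im['frame'][160:290,320:450],(400,400),interpolation=cv2.INTER_CUBIC)
b=cv2.resize(side['frame'][120:250,270:400],(400,400),interpolation=cv2.INTER_CUBIC)
cv2.imwrite('pics/t3.png',np.hstack([a,b])[...,::-1])
for n,i in(('top',im),('side',side)):
    P=world(i).reshape(-1,3);m=(abs(P[:,0]-.49)<.06)&(abs(P[:,1]+.258)<.06)&(P[:,2]>.06)&(P[:,2]<.085);q=P[m]
    if len(q): print(n,len(q),np.round(np.percentile(q,[1,50,99],axis=0),4).tolist())
E
```

```text
[ 0.49244233 -0.25726877  0.08491173] -179.91229310332645
top 1 [[0.5305, -0.2232, 0.0688], [0.5305, -0.2232, 0.0688], [0.5305, -0.2232, 0.0688]]
```

View pics/t3.png

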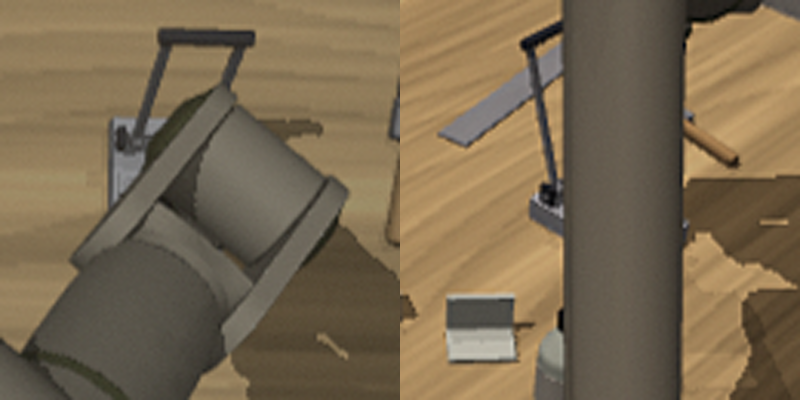

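The left half (top view) shows the lever leaning back with its bar at px (205,37). The tee itself is hidden under the wrist. I'll lower it and watch the force.

>>> jog_arm:
  targets:
    - [0, 0, 1, 0, 0, 0]
    - [0, 0, 2, 0, 0, 0]
    - [0, 0, 2.5, 0, 0, 0]
    - [0, 0, 2.9, 0, 0, 0]
    - [0, 0, 3.2, 0, 0, 0]
    - [0, 0, 3.4, 0, 0, 0]
    - [0, 0, 3.4, 0, 0, 0]

```text
time_s: 11.25
position: [0.4919, -0.2576, 0.0512]
tool_rot: [[-1.0, -0.001, -0.0], [-0.001, 1.0, 0.0], [0.0, 0.0, -1.0]]
ft_force: [0.1, -0.1, -1.1]
grip_width: 0.0088
gripper_force: 50.0
```

>>> jog_arm:
  targets:
    - [0, 0, 0.1, 0, 0, 0]
    - [0, 0, 0.2, 0, 0, 0]
    - [0, 0, 0.3, 0, 0, 0]
    - [0, 0, 0.3, 0, 0, 0]

```text
time_s: 11.58
position: [0.492, -0.2576, 0.0485]
tool_rot: [[-1.0, -0.001, -0.0], [-0.001, 1.0, 0.0], [0.0, 0.0, -1.0]]
ft_force: [-0.1, -0.2, -1.0]
grip_width: 0.0091
gripper_force: 50.0
```

>>> jog_arm:
  targets:
    - [0, 0, 0.1, 0, 0, 0]
    - [0, 0, 0.15, 0, 0, 0]
    - [0, 0, 0.15, 0, 0, 0]

```text
time_s: 11.83
position: [0.492, -0.2577, 0.0479]
tool_rot: [[-1.0, -0.001, 0.0], [-0.001, 1.0, -0.001], [-0.0, -0.001, -1.0]]
ft_force: [-2.9, 0.0, 7.0]
grip_width: 0.0089
gripper_force: 51.2
```

>>> jog_arm:
  targets:
    - [0, 0, 0, 0, 0, 0]
    - [0, 0, 0, 0, 0, 0]
    - [0, 0, 0, 0, 0, 0]
    - [0, 0, 0, 0, 0, 0]
  hand: 0.35

```text
time_s: 12.17
position: [0.4921, -0.2577, 0.047]
tool_rot: [[-1.0, -0.001, 0.0], [-0.001, 1.0, -0.0], [-0.0, -0.0, -1.0]]
ft_force: [0.6, 0.5, -0.1]
grip_width: 0.03
gripper_force: 0.0
```

>>> jog_arm:
  targets:
    - [0, 0, -2, 0, 0, 0]
    - [0, 0, -5, 0, 0, 0]
    - [0, 0, -9, 0, 0, 0]
    - [0, 0, -13, 0, 0, 0]
    - [8, 0, -15, 0, 0, 7]
    - [8, 0, -15, 0, 0, 14]
    - [8, 0, -15, 0, 0, 21]
    - [8, 0, -15, 0, 0, 28]

```text
time_s: 12.83
position: [0.4107, -0.2578, 0.1981]
tool_rot: [[-0.88, 0.475, 0.001], [0.475, 0.88, -0.001], [-0.002, -0.001, -1.0]]
ft_force: [-0.2, -0.3, 0.2]
grip_width: 0.0297
gripper_force: 0.0
```

```bash
python3 - <<'E'
from h import *
s=env.observe();R=np.array(s['tool_rot']);p=np.array(s['position']);print(p,np.degrees(np.arctan2(R[1,0],R[0,0])))
im=grab('top');side=grab('side')
a=cv2.resize(im['frame'][160:290,320:450],(400,400),interpolation=cv2.INTER_CUBIC)
b=cv2.resize(side['frame'][120:250,270:400],(400,400),interpolation=cv2.INTER_CUBIC)
cv2.imwrite('pics/t4.png',np.hstack([a,b])[...,::-1])
for n,i in(('top',im),('side',side)):
    P=world(i).reshape(-1,3);B=(abs(P[:,0]-.49)<.05)&(abs(P[:,1]+.258)<.045)
    q=P[B&(P[:,2]>.0595)&(P[:,2]<.09)];f=P[B&(P[:,2]>.0335)&(P[:,2]<.039)]
    for k in(q,f):
        if len(k): print(n,len(k),np.round(np.percentile(k,[1,50,99],axis=0),4).tolist())
E
```

```text
[ 0.41071314 -0.25784127  0.19811242] 151.61455710423706
top 108 [[0.4684, -0.2642, 0.061], [0.5007, -0.258, 0.0696], [0.5289, -0.2529, 0.0761]]
top 341 [[0.4404, -0.3, 0.0335], [0.5041, -0.2368, 0.0361], [0.5386, -0.2141, 0.0389]]
side 21 [[0.5127, -0.2438, 0.0338], [0.5297, -0.2215, 0.0355], [0.5391, -0.2134, 0.0385]]
```

View pics/t4.png

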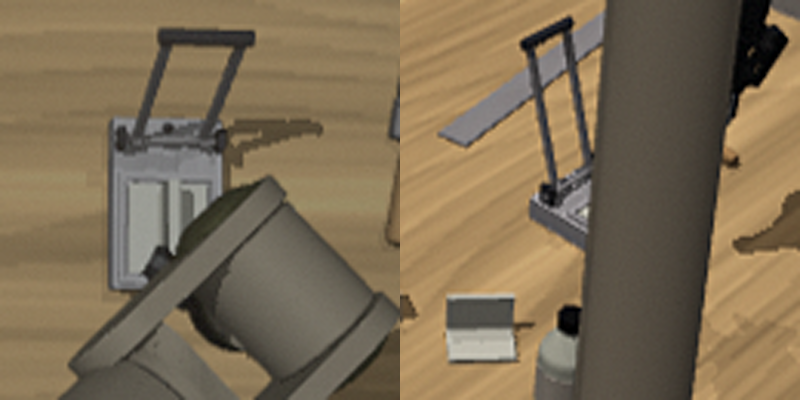

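The top view shows the tee flat in the recess, web running lengthways at px (175,210). Measured web end x=0.529 and flange top z=0.036 match a centred fit. Next I'll close the lever.

>>> jog_arm:
  targets:
    - [0, 0, -4, 0, 0, 7]
    - [0, 0, -8, 0, 0, 14]
    - [-3, 1.6, -8, 0, 0, 21]
    - [-6, 3.2, -8, 0, 0, 28]
    - [-9.2, 5, -8, 0, 0, 35]
    - [-12.5, 6.8, -8, 0, 0, 42]
    - [-15.8, 8.5, -8, 0, 0, 49]
    - [-19.3, 10.42, -8, 0, 0, 56]

```text
time_s: 13.6
position: [0.6331, -0.2556, 0.2766]
tool_rot: [[-0.105, 0.995, -0.001], [0.995, 0.105, 0.0], [0.0, -0.001, -1.0]]
ft_force: [0.2, -0.4, 0.3]
grip_width: 0.0299
gripper_force: 0.0
```

>>> jog_arm:
  targets:
    - [0, 0, 0, 0, 0, 5.6]
    - [0, 0, 0, 0, 0, 5.6]
    - [0, 0, 0, 0, 0, 5.6]

```text
time_s: 13.85
position: [0.6314, -0.2559, 0.2763]
tool_rot: [[-0.014, 1.0, -0.001], [1.0, 0.014, 0.001], [0.001, -0.001, -1.0]]
ft_force: [-0.9, 1.0, -0.3]
grip_width: 0.0298
gripper_force: 0.0
```

```bash
python3 - <<'E'
from h import *
s=env.observe();R=np.array(s['tool_rot']);p=np.array(s['position']);print(p,np.degrees(np.arctan2(R[1,0],R[0,0])))
side=grab('side');P=world(side).reshape(-1,3);q=P[(abs(P[:,0]-.625)<.04)&(abs(P[:,1]+.258)<.05)&(P[:,2]>.195)&(P[:,2]<.224)]
print(len(q),np.round(np.percentile(q,[2,50,98],axis=0),4).tolist())
E
```

```text
[ 0.63135114 -0.25589038  0.27627496] 90.8200646244167Traceback (most recent call last):
  File "<stdin>", line 4, in <module>
    return _quantile_unchecked(
        a, q, axis, out, overwrite_input, method, keepdims, weights)
    return _ureduce(a,
                    func=_quantile_ureduce_func,
    ...<5 lines>...
                    overwrite_input=overwrite_input,
                    method=method)
    r = func(a, **kwargs)
    result = _quantile(arr,
                       quantiles=q,
    ...<2 lines>...
                       out=out,
                       weights=wgt)
    slices_having_nans = np.isnan(arr[-1, ...])
                                  ~~~^^^^^^^^^
IndexError: index -1 is out of bounds for axis 0 with size 0
```

>>> jog_arm:
  targets:
    - [-0.2, -0.45, 2, 0, 0, 0.8]
    - [-0.2, -0.45, 4, 0, 0, 0.8]
    - [-0.2, -0.45, 5, 0, 0, 0.8]
    - [-0.2, -0.45, 6, 0, 0, 0.8]
    - [-0.2, -0.45, 7, 0, 0, 0.8]
    - [-0.2, -0.45, 8, 0, 0, 0.8]
    - [-0.2, -0.45, 9, 0, 0, 0.8]
    - [-0.2, -0.45, 9, 0, 0, 0.8]

```text
time_s: 14.57
position: [0.6263, -0.2578, 0.1848]
tool_rot: [[0.005, 1.0, -0.003], [1.0, -0.005, 0.002], [0.002, -0.003, -1.0]]
ft_force: [-0.6, -0.2, -0.7]
grip_width: 0.0299
gripper_force: 0.0
```

>>> jog_arm:
  targets:
    - [0, 0, 0, 0, 0, 0]
    - [0, 0, 0, 0, 0, 0]
    - [0, 0, 0, 0, 0, 0]
  hand: 0.25

```text
time_s: 14.82
position: [0.6271, -0.2583, 0.1879]
tool_rot: [[0.006, 1.0, 0.001], [1.0, -0.006, -0.001], [-0.001, 0.001, -1.0]]
ft_force: [0.5, -0.1, -0.1]
grip_width: 0.0215
gripper_force: 0.0
```

>>> jog_arm:
  targets:
    - [0, -1.98, -0.48, 0, 0, 0]
    - [0, -3.75, -0.8, 0, 0, 0]
    - [0, -5.54, -0.94, 0, 0, 0]
    - [0, -7.34, -0.9, 0, 0, 0]
    - [0, -9.13, -0.69, 0, 0, 0]
    - [0, -10.88, -0.29, 0, 0, 0]
    - [0, -12.59, 0.27, 0, 0, 0]
    - [0, -14.23, 1.01, 0, 0, 0]

```text
time_s: 15.48
position: [0.4843, -0.2576, 0.178]
tool_rot: [[0.006, 1.0, 0.003], [1.0, -0.006, -0.002], [-0.002, 0.003, -1.0]]
ft_force: [1.7, -1.2, 1.9]
grip_width: 0.0213
gripper_force: 0.5
```

>>> jog_arm:
  targets:
    - [0, -1.57, 0.89, 0, 0, 0]
    - [0, -3.03, 1.94, 0, 0, 0]
    - [0, -4.38, 3.13, 0, 0, 0]
    - [0, -4.38, 3.13, 0, 0, 0]
    - [0, -4.38, 3.13, 0, 0, 0]

```text
time_s: 15.9
position: [0.4409, -0.2573, 0.1463]
tool_rot: [[0.007, 1.0, 0.0], [1.0, -0.007, -0.0], [-0.0, 0.0, -1.0]]
ft_force: [-0.5, 0.4, 1.2]
grip_width: 0.0213
gripper_force: 0.0
```

>>> jog_arm:
  targets:
    - [0, 0.35, 0, 0, 0, 0]
    - [0, 0.35, -2, 0, 0, 0]
    - [0, 0.35, -5, 0, 0, 0]
    - [0, 0.35, -8, 0, 0, 0]
    - [0, 0.35, -8, 0, 0, 0]

```text
time_s: 16.32
position: [0.4469, -0.2585, 0.232]
tool_rot: [[0.005, 1.0, 0.009], [1.0, -0.005, -0.008], [-0.008, 0.009, -1.0]]
ft_force: [-0.1, -1.1, 0.4]
grip_width: 0.021
gripper_force: 0.0
```

>>> jog_arm:
  targets:
    - [0, 0, 0, 0, 0, 0]
    - [0, 0, 0, 0, 0, 0]
    - [0, 0, 0, 0, 0, 0]
    - [0, 0, 0, 0, 0, 0]
  hand: 0
  newtons: 30

```text
time_s: 16.65
position: [0.4442, -0.2568, 0.2248]
tool_rot: [[0.006, 1.0, -0.001], [1.0, -0.006, 0.001], [0.001, -0.001, -1.0]]
ft_force: [-0.1, 0.3, -0.4]
grip_width: 0.0001
gripper_force: 0.0
```

```bash
python3 - <<'E'
from h import *
s=env.observe();p=np.array(s['position']);print(p,s['grip_width'])
P=world(grab('top')).reshape(-1,3);q=P[(abs(P[:,0]-.49)<.09)&(abs(P[:,1]+.258)<.05)&(P[:,2]>.08)&(P[:,2]<.2)]
for x in np.arange(.41,.56,.01):
    s=q[abs(q[:,0]-x)<.005]
    if len(s): print(round(x,2),len(s),np.round(np.percentile(s[:,2],[10,50,90]),3),np.round([s[:,1].min(),s[:,1].max()],3))
E
```

```text
[ 0.4442295  -0.25681997  0.22476491] 0.00010314995491971391
0.43 1 [0.171 0.171 0.171] [-0.243 -0.243]
0.44 48 [0.167 0.172 0.176] [-0.264 -0.232]
0.45 9 [0.165 0.168 0.172] [-0.257 -0.241]
0.48 11 [0.121 0.132 0.135] [-0.232 -0.226]
0.49 11 [0.119 0.123 0.127] [-0.233 -0.225]
0.5 15 [0.108 0.113 0.118] [-0.232 -0.225]
0.51 10 [0.102 0.105 0.108] [-0.233 -0.226]
0.52 10 [0.09  0.094 0.1  ] [-0.233 -0.225]
0.53 11 [0.082 0.085 0.09 ] [-0.232 -0.225]
```

>>> jog_arm:
  targets:
    - [0, 0, 2, 0, 0, 0]
    - [0, 0, 4, 0, 0, 0]
    - [0, 0.04, 4.82, 0, 0, 0]
    - [0, -0.59, 5.46, 0, 0, 0]
    - [0, -1.19, 6.13, 0, 0, 0]
    - [0, -2.28, 7.57, 0, 0, 0]
    - [0, -3.22, 9.1, 0, 0, 0]
    - [0, -4.0, 10.72, 0, 0, 0]

```text
time_s: 17.37
position: [0.4034, -0.2572, 0.1187]
tool_rot: [[0.006, 1.0, 0.001], [1.0, -0.006, -0.002], [-0.002, 0.001, -1.0]]
ft_force: [-0.7, -1.5, -0.0]
grip_width: 0.0001
gripper_force: 0.6
```

>>> jog_arm:
  targets:
    - [0, -0.62, 1.69, 0, 0, 0]
    - [0, -1.06, 3.43, 0, 0, 0]
    - [0, -1.25, 4.5, 0, 0, 0]
    - [0, -1.33, 5.21, 0, 0, 0]
    - [0, -1.4, 6.11, 0, 0, 0]
    - [0, -1.42, 6.6, 0, 0, 0]
    - [0, -1.42, 6.6, 0, 0, 0]

```text
time_s: 17.95
position: [0.3898, -0.2567, 0.0521]
tool_rot: [[0.006, 1.0, -0.0], [1.0, -0.006, 0.001], [0.001, -0.0, -1.0]]
ft_force: [0.5, 0.3, -0.8]
grip_width: -0.0001
gripper_force: 0.0
```

>>> jog_arm:
  targets:
    - [0, 0, 0.15, 0, 0, 0]
    - [0, 0, 0.3, 0, 0, 0]
    - [0, 0, 0.45, 0, 0, 0]
    - [0, 0, 0.55, 0, 0, 0]
    - [0, 0, 0.55, 0, 0, 0]

```text
time_s: 18.37
position: [0.3903, -0.257, 0.0474]
tool_rot: [[0.006, 1.0, 0.001], [1.0, -0.006, -0.001], [-0.001, 0.001, -1.0]]
ft_force: [-1.5, 0.4, 5.1]
grip_width: -0.0003
gripper_force: 2.1
```

>>> jog_arm:
  targets:
    - [0, 0, 0.1, 0, 0, 0]
    - [0, 0, 0.2, 0, 0, 0]
    - [0, 0, 0.2, 0, 0, 0]
    - [0, 0, 0.2, 0, 0, 0]

```text
time_s: 18.7
position: [0.3904, -0.257, 0.0469]
tool_rot: [[0.006, 1.0, 0.001], [1.0, -0.006, -0.002], [-0.002, 0.001, -1.0]]
ft_force: [-4.8, 3.0, 24.8]
grip_width: 0.0
gripper_force: 12.2
```

Force is 25 N with no further travel, so the lever is on its stop. Retreating to look.

>>> jog_arm:
  targets:
    - [0, 0, -1, 0, 0, 0]
    - [0, 0, -4, 0, 0, 0]
    - [0, 0, -8, 0, 0, 0]
    - [0, 0, -12, 0, 0, 0]
    - [-4, 0, -15, 0, 0, 0]
    - [-8, 0, -16, 0, 0, 0]
    - [-12, -3, -16, 0, 0, 0]
    - [-16, -6, -16, 0, 0, 0]

```text
time_s: 19.37
position: [0.3424, -0.4001, 0.2059]
tool_rot: [[0.004, 1.0, 0.002], [1.0, -0.004, -0.003], [-0.003, 0.002, -1.0]]
ft_force: [0.3, -0.2, -0.4]
grip_width: 0.0002
gripper_force: 0.0
```

>>> jog_arm:
  targets:
    - [-4, -4, 0, 0, 0, 0]
    - [-8, -8, 0, 0, 0, 0]
    - [-11, -12, 0, 0, 0, 0]
    - [-11, -16, 0, 0, 0, 0]
    - [-11, -16, 0, 0, 0, 0]
    - [-11, -16, 0, 0, 0, 0]

```text
time_s: 19.87
position: [0.1771, -0.5092, 0.2045]
tool_rot: [[0.011, 1.0, -0.001], [1.0, -0.011, -0.0], [-0.0, -0.001, -1.0]]
ft_force: [0.1, -1.3, 0.8]
grip_width: -0.0
gripper_force: 0.0
```

```bash
python3 - <<'E'
from h import *
im=grab('top');side=grab('side')
a=cv2.resize(im['frame'][110:290,210:430],(440,360),interpolation=cv2.INTER_CUBIC)
b=cv2.resize(side['frame'][120:300,190:370],(360,360),interpolation=cv2.INTER_CUBIC)
cv2.imwrite('pics/t5.png',np.hstack([a,b])[...,::-1])
P=world(im).reshape(-1,3)
B=abs(P[:,1]+.258)<.042
bar=P[B&(P[:,0]>.375)&(P[:,0]<.405)&(P[:,2]>.02)];print('bar',len(bar),np.round(np.percentile(bar,[2,50,98],axis=0),4).tolist())
for y in(-.289,-.229):
    q=P[(abs(P[:,1]-y)<.0035)&(P[:,0]>.41)&(P[:,0]<.55)&(P[:,2]>.038)&(P[:,2]<.06)];k=np.polyfit(q[:,0],q[:,2],1);print('arm',y,len(q),k,np.median(q[:,2]))
w=P[(abs(P[:,0]-.49)<.06)&(abs(P[:,1]+.258)<.025)&(P[:,2]>.055)];print('web',len(w),np.round(np.percentile(w,[2,50,98],axis=0),4).tolist())
E
```

```text
bar 169 [[0.3835, -0.2947, 0.0374], [0.3911, -0.2566, 0.0449], [0.4039, -0.2221, 0.0538]]
arm -0.289 128 [-0.0030184   0.04608109] 0.044937786072009156
arm -0.229 123 [0.00787142 0.04110662] 0.04492043589015249
web 149 [[0.4507, -0.2643, 0.0575], [0.4902, -0.2582, 0.0687], [0.5288, -0.2532, 0.075]]
```

View pics/t5.png

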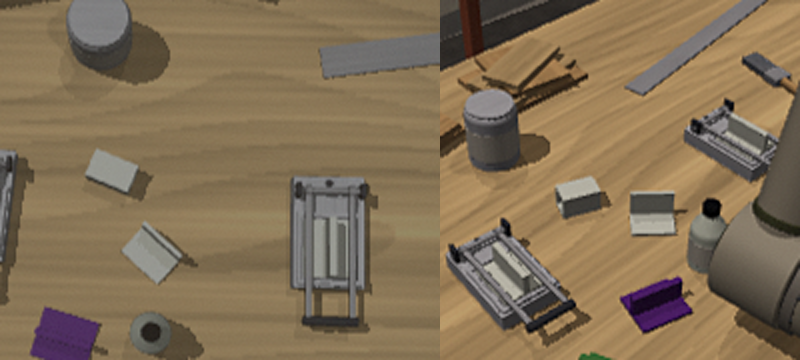

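The top and side views show the tee in the recess, web at px (335,248). The lever is shut level over it (slope about 0, arm tops at z≈0.045, bar at (330,322)). The bystanders are unmoved and the robot is clear, so I'm handing in.

```bash
python3 -c "
from rig import env
print(env.close_job())"
```

```text
the job is handed in; nothing more can be done
None
```

The job is handed in: the loose T-section lies flat in the empty clamp with its web running hinge to handle, the lever is shut level over it, the arm is clear, and nothing else looked disturbed in the last pictures.

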